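# Clamp a tile with three clicks of pressure

### The arm

A 6-joint arm with a two-finger parallel gripper is mounted at the origin on a cart in front of the work surface, level with it; the furniture and walls round the work are solid. World frame = base frame: x ahead of the robot, y to its left, z up, the work surface at z = 0. Lengths are in mm, angles in rad, forces in N, time in s.
With the tool pointing down it reaches from about 150 to 775 mm from the base axis. Payload 6.1 kg.
Tool frame: the origin (TCP) lies midway between the tips of the shut fingers; the grasp point (between the pads) lies 19 mm behind it (r.pinch_z is the z of the grasp point in the tool frame, in mm); z points along the fingers, y is the direction in which the jaws open and shut (so a half turn about z gives the same grasp; the last joint's range is limited). The gripper opens to 85 mm and grips with 20 to 120 N. Pads are 22 mm wide; open, the fingers measure 114 mm over their backs; the gripper's body (76 mm by 85 mm) begins 54 mm behind the grasp point. The pads swing forward as they close: fully open they stand 13 mm farther back than shut.
Start: joints at [1.134, 0.126, -0.04, 1.405, 0, 1.571], TCP at [222.089, 475.694, 231.295] pointing down, gripper open.
Joint ranges: [-2.72, 2.72], [-0.95, 1.95], [-1.27, 1.35], [-1.78, 2.02], [-1.46, 1.47], [-3.14, 3.14]. Speed limits (rad/s): [2.39, 2.39, 3.01, 3.14, 3.14, 3.14].

### API

Orientations are given as a unit quaternion [x, y, z, w].
In Python, from plant import r gives the robot as it stands.
- The arm moves only by the tool servo_tool, never from a script. Its arguments are lists of equal length, an entry for each row: "offset": the shift along the world's x, y, z in m, a list of three; "yaw": the turn about the world's z in rad. In form: {"offset": [[tx, ty, tz], ...], "yaw": [yaw, ...]}. A call has 1 to 10 rows; each row is the pose to reach, as a shift and turn from the pose measured when the call began; what a row does not reach only later rows make up. A row lasts 1/10 s, in which the tool goes at most 50 mm and 8.59 degrees, less where a joint would pass 70% of its speed; a pose out of reach is approached as far as the arm can. A call with a gripper value outside its range is refused whole. "fingers" is the finger opening in m, from 0 to 0.0854, set as the call begins (left out, the last holds). The fingers move at their own pace and stop on an object; the grip force is fixed at half the most. Time passes only in rows, so rows that repeat a pose let the fingers close. It gives the time, the measured TCP pose, the force and the opening at its end, in the units of the state.
- r.get_obs(): the state, without advancing time (a new reading comes with each control period).
- r.camera(name): name is "side" or "top" or "wrist"; returns the picture (480x640x3 uint8, red, green, blue); there is no depth.
- r.get_calibration(name): a dict with "intrinsics" (3x3 intrinsics, pixels), "world_from_camera" (4x4, takes a point from camera to world coordinates). Camera axes: x right, y up, looking along -z (the intrinsics and any distortion apply to the point x, -y, -z); pixel columns grow to the right and rows downward; lengths in mm; the calibration is good to about 2 mm. A picture is of the moment at which its call begins: read the wrist's pose just before it. get_calibration takes no time and is no camera call; for the wrist camera it gives the pose at the moment of the call.
- r.hand_in(): hands the job in, once; it reports no verdict.
The state is a dict: "clock": time; "joint_positions": joint angles; "qvel": joint speeds; "tau": joint torques, N m; "tcp_pos": TCP position; "orientation": TCP orientation; "wrist_force": force on the tool from outside, world axes, zero at the start; "ft_torque": the same for the moment, N m; "width": finger opening in mm.
Only numpy, scipy, OpenCV 4.12 (cv2) and the standard library are available. Lean on these libraries where they do the work, as an engineer would, in place of code of your own. Each camera call takes 0.05 s, during which the arm holds its last target.

### The job

Lay the loose square tile flat in the bed of the small index clamp, between its sprung jaw and its fence. Then turn the clamp's bar knob clockwise, feeling the clicks, until the tile is pushed up against the fence and the jaw just meets resistance, and from there count exactly three clicks of squeeze; do not take a fourth, it would chip the tile. Leave the other things on the table where they are and let go of everything.

Things in the scene. Friction and masses are not known exactly. Their poses are not given: they have to be found in the camera images.
- square_tile: loose square tile, 60 x 60 x 8 mm, white glaze on a clay-brown back, 66 g. Origin: centre of its underside; z up.
- clamp: index clamp fixed to the table: dark steel base bar 232 x 40 x 12 mm. Origin: on the table under the middle of the bed; x along the bar from knob to fence, z up. In mm: grey knob housing x -144 to -92, top z 30; jaw, 40 wide, top z 32; fence 40 wide, top z 28.5, its face at x = 30, 33 or 36, left in one of three notches (not measured, does not yield).
- bed (a point): point on the bed (the base bar's top, 12 mm above the table) above the clamp's origin; axes as the clamp's. The open bed between nose and fence starts 9 to 18 mm longer than the tile; the tile overhangs the bar's long sides by 10 mm each, where it can be held from above.
- nose_face (a point): centre of the front face (which meets the tile) of the steel nose plate, 40 wide, 8 thick, z 12.5 to 26.5 mm, carried on springs before the jaw block; this point is 4 mm above the bed.
- nose (a joint): how far the sprung nose has been pushed back towards the jaw block, in m: 0 = free, grows as the tile is squeezed; spring 1000 N/m (3 N for each click), travel 15.5 mm.
- dial_grip (a point): on the axis of the knob's bar, 52 mm above the table: the height to grip. The black bar is 42 mm long, 13 mm wide and stands 28 mm proud (z 36 to 64 mm) of a round plate 42 mm across. The point's x axis lies along the bar.
- dial (a joint): knob angle in rad, growing clockwise from above; starts at click 0 or 1, ends at 11. 12 clicks a turn (0.524 rad each, rests at whole multiples, a little less under load), 0.11 Nm to pass one; each feeds the jaw 3 mm to the fence. With the tile on the fence one click leaves the nose 0.3 mm off it; the next three push the nose in about 2.7, 5.5 and 8.3 mm: that last is wanted.
- jar_lid: bystander: round brass-coloured lid, 55 mm across, 13 mm high.
- strip_1: bystander: narrow teal tile sliver, 72 x 25 x 5 mm.
- scoring_tool: bystander: pencil-like scoring tool, 157 mm long.
Things that resemble listed ones, but are neither listed nor needed, are in the scene too. What is shaped like the square_tile but yellow is not meant.

How it is judged:
By the outcome, as a careful person would: the job done as asked, in the order asked, and still so for the second after the job is handed in, with the robot touching nothing.
It also fails if it takes over 72 s, if anything falls off the work surface, if the arm or the gripper's body presses on something with over 40 N, if the wrist force passes 120 N, or if a joint passes its speed limit or range.

## Working session

There is one attempt and no reset: what is moved stays moved. The work goes in short steps, Python scripts to look and compute and a tool call to move; the robot and the scene stay as the last step left them, time stands still between calls to the robot, and variables do not carry over. Pictures are saved under pics/ and viewed, and the job is handed in when it is done.

Besides the shell and the picture viewer there is one more tool, called after "Call:" as name([rows], argument=value, ...), one row to a line, values as JSON. servo_tool: Moves the arm, as the interface text tells. Its arguments: {"type":"object","properties":{"offset":{"type":"array","items":{"type":"array","items":{"type":"number"}}},"yaw":{"type":"array","items":{"type":"number"}},"fingers":{"type":"number"}},"required":["offset","yaw"]}

```bash
mkdir -p pics; ls; python3 - <<'E'
from plant import r
import cv2,json
o=r.get_obs()
for k,v in o.items(): print(k,v)
print(r.pinch_z)
for n in ['top','side','wrist']:
    c=r.get_calibration(n); print(n,c)
    im=r.camera(n); cv2.imwrite(f'pics/{n}0.png',im[:,:,::-1])
E
```

```text
pics
clock 0.0
joint_positions [ 1.13398886e+00  1.26345345e-01 -4.06235677e-02  1.40541389e+00
  3.24636989e-06  1.57077149e+00]
qvel [ 1.19601223e-03  1.02138817e-03  1.05060302e-03  2.25222718e-04
  2.16776933e-04 -4.73511967e-05]
tau [ 3.04277448e-03 -4.35913432e+01  3.52925670e+01  1.73982658e-02
  8.60396085e-05 -1.64167101e-06]
tcp_pos [221.92032982 475.32216235 230.53953878]
orientation [ 2.16659364e-01  9.76246941e-01 -7.74040800e-04 -1.73466431e-04]
wrist_force [-0.12873614 -0.06792898 -0.33818415]
ft_torque [-0.02207022  0.04591408  0.0196859 ]
width 85.21727380126549
-18.700000000000003
top {'intrinsics': array([[580.51641909,   0.        , 326.06645   ],
       [  0.        , 580.51641909, 233.43807656],
       [  0.        ,   0.        ,   1.        ]]), 'world_from_camera': array([[ 9.20747913e-03,  9.85763923e-01, -1.67883028e-01,
         3.40475019e+02],
       [-9.99954668e-01,  8.66949829e-03, -3.93716450e-03,
         1.19402453e+01],
       [-2.42565309e-03,  1.67911669e-01,  9.85799060e-01,
         1.09710330e+03],
       [ 0.00000000e+00,  0.00000000e+00,  0
[... 419 characters left out ...]
.14868115e-03,  7.33841671e-01,  6.79317147e-01,
         6.35659813e+02],
       [ 0.00000000e+00,  0.00000000e+00,  0.00000000e+00,
         1.00000000e+00]])}
wrist {'intrinsics': array([[429.93486591,   0.        , 323.60009588],
       [  0.        , 429.93486591, 242.10173679],
       [  0.        ,   0.        ,   1.        ]]), 'world_from_camera': array([[ 4.23981077e-01, -8.63549301e-01, -2.72988371e-01,
         1.50996714e+02],
       [ 9.05670120e-01,  4.03830357e-01,  1.29161437e-01,
         5.08140843e+02],
       [-1.29627729e-03, -3.01999415e-01,  9.53307229e-01,
         3.70830714e+02],
       [ 0.00000000e+00,  0.00000000e+00,  0.00000000e+00,
         1.00000000e+00]])}
```

View pics/top0.png

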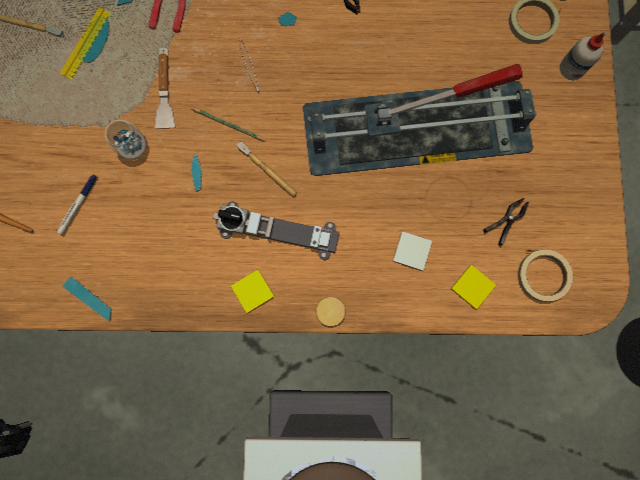

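View pics/side0.png

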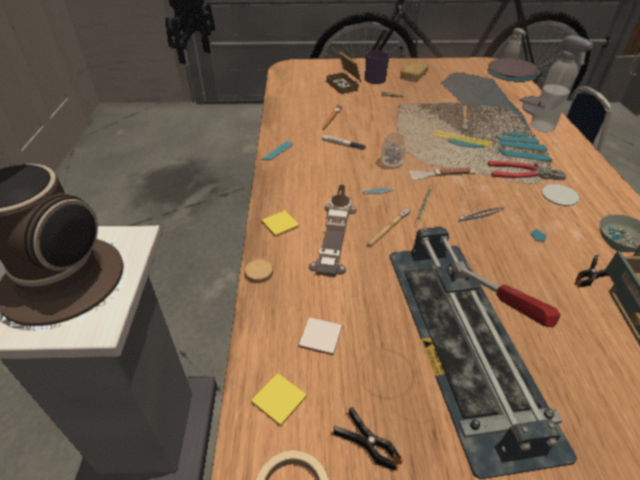

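View pics/wrist0.png

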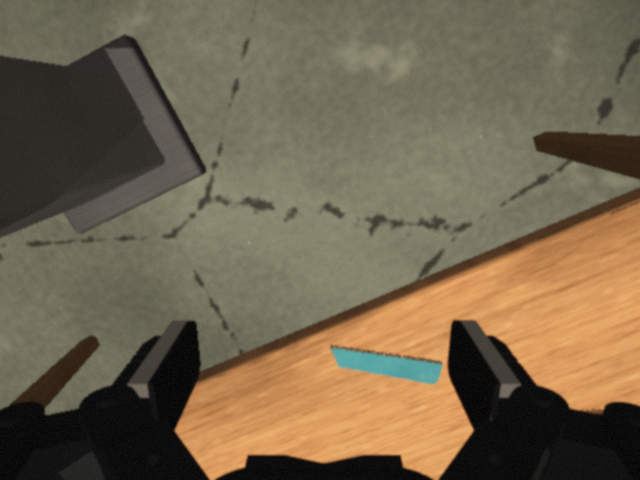

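The top view shows the white tile at about (412,251). The clamp runs from its knob at (231,217) to its fence at (322,237). The brass lid is at (331,312) and the two yellow decoys are at (252,291) and (473,286). I'll crop for precision.

```bash
cat > h.py <<'E'
import numpy as np,cv2
from plant import r
def ray(n,u,v,c=None):
    c=c or r.get_calibration(n);K=c['intrinsics'];T=c['world_from_camera']
    d=np.array([(u-K[0,2])/K[0,0],-(v-K[1,2])/K[1,1],-1.0])
    return T[:3,3],T[:3,:3]@d
def p2w(n,u,v,z,c=None):
    o,d=ray(n,u,v,c); return o+d*(z-o[2])/d[2]
def w2p(n,P,c=None):
    c=c or r.get_calibration(n);K=c['intrinsics'];T=c['world_from_camera']
    q=T[:3,:3].T@(np.array(P,float)-T[:3,3]); return np.array([K[0,0]*q[0]/-q[2]+K[0,2],K[1,1]*-q[1]/-q[2]+K[1,2]])
E
python3 - <<'E'
from h import *
im=cv2.imread('pics/top0.png')
cv2.imwrite('pics/c1.png',cv2.resize(im[195:265,205:345],None,fx=5.6,fy=5.6,interpolation=cv2.INTER_CUBIC))
hsv=cv2.cvtColor(im,cv2.COLOR_BGR2HSV)
m=((hsv[...,1]<70)&(hsv[...,2]>130)).astype(np.uint8); m[:,:380]=0;m[:,445:]=0;m[:225]=0;m[280:]=0
m=cv2.morphologyEx(m,cv2.MORPH_OPEN,np.ones((3,3)))
c=max(cv2.findContours(m,0,2)[0],key=cv2.contourArea)
b=cv2.minAreaRect(c);print(b)
for q in cv2.boxPoints(b): print(q,p2w('top',*q,8).round(1))
print('tile c',p2w('top',*b[0],8))
for n,u,v,z in [('knob',231,214,64),('lid',331,312,13),('strip',88,298,5),('y1',252,291,8),('y2',473,286,8)]: print(n,p2w('top',u,v,z).round(1))
E
```

```text
((412.3324890136719, 250.44708251953125), (32.22105407714844, 30.765586853027344), 17.52556800842285)
[392.33752 260.26447] [ 475.7 -109.3    8. ]
[401.602   230.92694] [ 532.1 -127.5    8. ]
[432.32745 240.6297 ] [ 513.9 -185.5    8. ]
[423.063   269.96722] [ 457.8 -166.9    8. ]
tile c [ 494.72697157 -147.30485318    8.        ]
knob [550.7 189.1  64. ]
lid [377.6   5.8  13. ]
strip [399.8 461.5   5. ]
y1 [415.4 153.9   8. ]
y2 [ 428.5 -259.8    8. ]
```

View pics/c1.png

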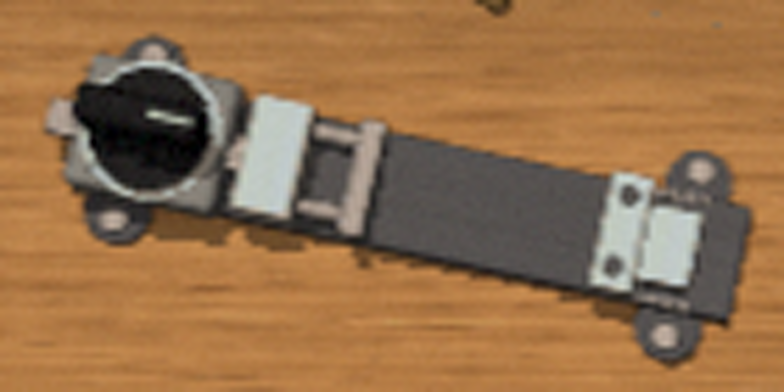

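Clamp axis runs from the knob towards -y and slightly -x. Next I'll look at the clamp from above with the wrist camera, on the way to the tile.

Call:
servo_tool([
  [0.02,-0.024,0],
  [0.055,-0.065,0],
  [0.09,-0.107,0],
  [0.125,-0.148,0],
  [0.16,-0.19,0],
  [0.195,-0.231,0],
  [0.23,-0.273,0],
  [0.265,-0.314,0],
  [0.3,-0.355,0],
  [0.31,-0.365,0],
], yaw=[0.01,0.03,0.05,0.07,0.09,0.11,0.122,0.122,0.122,0.122])

```text
clock: 1.15
tcp_pos: [532.9, 108.3, 230.6]
orientation: [0.157, 0.988, -0.001, -0.0]
wrist_force: [0.5, 0.1, 0.0]
width: 85.3
```

Call:
servo_tool([
  [0,0,0],
  [0,0,0],
], yaw=[0,0])

```text
clock: 1.35
tcp_pos: [533.2, 107.2, 229.8]
orientation: [0.158, 0.987, -0.001, -0.001]
wrist_force: [-0.3, 0.5, -0.4]
width: 85.4
```

```bash
python3 - <<'E'
from h import *
import pickle
o=r.get_obs();print(o['tcp_pos'],o['orientation'],o['clock'],o['joint_positions'],abs(o['qvel']).max())
c=r.get_calibration('wrist');im=r.camera('wrist');cv2.imwrite('pics/w1.png',im[:,:,::-1]);pickle.dump(c,open('w1.pkl','wb'))
E
```

```text
[533.17741767 107.20892444 229.80826632] [ 1.58374808e-01  9.87378351e-01 -7.31132882e-04 -9.36915836e-04] 1.35 [ 1.98817054e-01  1.63644064e-01  1.32121967e-03  1.41074079e+00
 -7.13276788e-04  5.16907029e-01] 0.04297655101312176
```

View pics/w1.png

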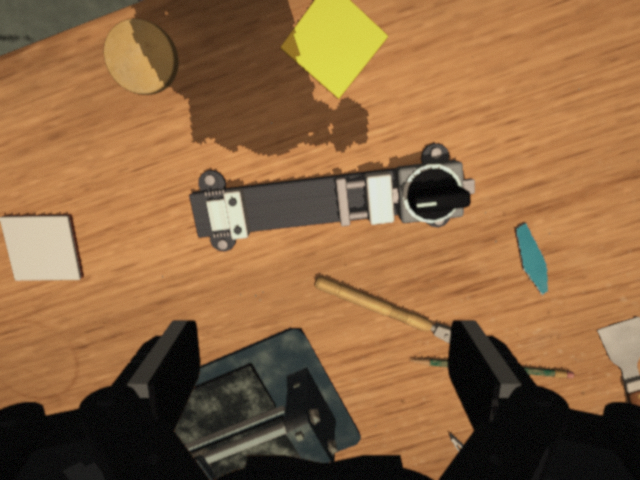

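```bash
python3 - <<'E'
from h import *
im=cv2.imread('pics/w1.png')
cv2.imwrite('pics/c2.png',cv2.resize(im[150:255,185:345],None,fx=5,fy=5,interpolation=cv2.INTER_CUBIC))
cv2.imwrite('pics/c3.png',cv2.resize(im[140:245,325:485],None,fx=5,fy=5,interpolation=cv2.INTER_CUBIC))
E
```

```text
(no output)
```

View pics/c2.png

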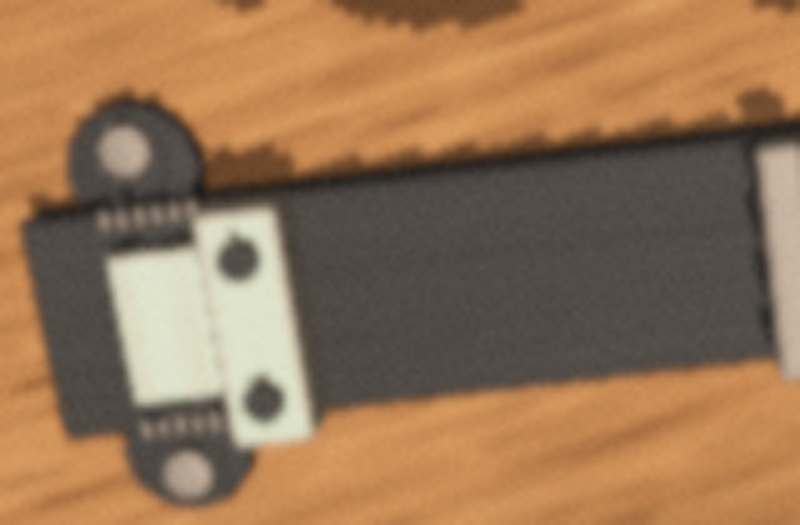

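View pics/c3.png

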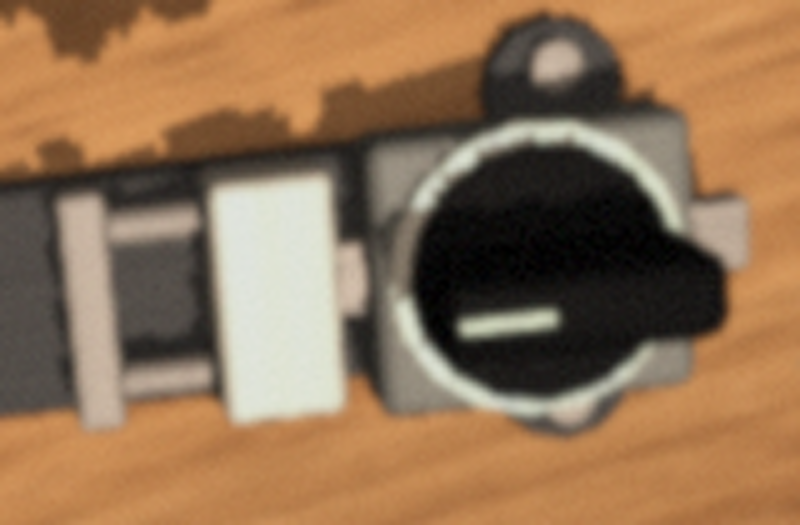

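```bash
python3 - <<'E'
from h import *
import pickle
c=pickle.load(open('w1.pkl','rb'));print(c['world_from_camera'][:3,3].round(1))
A=lambda x,y,z:p2w('wrist',185+(x+.5)/5-.5,150+(y+.5)/5-.5,z,c)
B=lambda x,y,z:p2w('wrist',325+(x+.5)/5-.5,140+(y+.5)/5-.5,z,c)
P=dict(f1=A(277,207,28.5),f2=A(315,437,28.5),fb1=A(193,212,28.5),fb2=A(237,446,28.5),e1=A(25,225,12),e2=A(68,437,12),n1=B(57,195,26.5),n2=B(82,430,26.5),nb1=B(101,190,26.5),nb2=B(125,427,26.5),
 j1=B(210,180,32),j2=B(233,425,32),jb1=B(330,172,32),jb2=B(345,410,32),h1=B(367,142,30),h2=B(390,412,30),h3=B(688,115,30),h4=B(690,380,30),
 m1=B(460,327,64),m2=B(558,317,64),pl=B(533,268,36),tip=B(722,280,64),
 bed1=A(330,172+7,12),bed2=A(345,407,12),bed3=A(740,140,12),bed4=A(740,362,12))
for k,v in P.items(): print(k,v.round(1))
mid=lambda a,b:(P[a]+P[b])/2
F=mid('f1','f2');N=mid('n1','n2')
ang=lambda a:np.degrees(np.arctan2(a[1],a[0]))
print('axis bar edges',ang(P['bed1']-P['bed3']),ang(P['bed2']-P['bed4']),'fence dir',ang(P['f1']-P['f2'])-90,'nose',ang(P['n1']-P['n2'])-90,'N-F',ang(F-N),'mark',ang(P['m1']-P['m2']))
th=np.radians(ang(F-N));ex=np.array([np.cos(th),np.sin(th),0]);ey=np.array([-ex[1],ex[0],0])
print('F',F,'N',N,'gap',(F-N)@ex,'fence thick',(mid('fb1','fb2')-F)@ex,'end-F',(mid('e1','e2')-F)@ex,'nose thick',(N-mid('nb1','nb2'))@ex,'jawfront',(mid('j1','j2')-F)@ex,'jawback',(mid('jb1','jb2')-F)@ex)
for k in ['h1','h2','h3','h4','pl','tip','n1','n2','f1','f2','bed1','bed2','bed3','bed4','e1','e2']: print(k,((P[k]-F)@ex).round(1),((P[k]-F)@ey).round(1))
im=cv2.imread('pics/w1.png');hsv=cv2.cvtColor(im,cv2.COLOR_BGR2HSV)
m=((hsv[...,1]<80)&(hsv[...,2]>130)).astype(np.uint8); m[:,100:]=0;m[:200]=0;m[300:]=0
m=cv2.morphologyEx(m,cv2.MORPH_OPEN,np.ones((3,3)))
q=max(cv2.findContours(m,0,2)[0],key=cv2.contourArea);b=cv2.minAreaRect(q);print(b)
for u in cv2.boxPoints(b): print(u,p2w('wrist',*u,8,c).round(1))
t=p2w('wrist',*b[0],8,c);print(t)
u=cv2.boxPoints(b);w=[p2w('wrist',*x,8,c) for x in u];print([ang(w[i]-w[i-1]).round(1) for i in range(4)],[np.linalg.norm(w[i]-w[i-1]).round(1) for i in range(4)])
E
```

```text
[459.1 131.4 370.2]
f1 [499.2  46.9  28.5]
f2 [537.1  38.6  28.5]
fb1 [495.7  33.7  28.5]
fb2 [534.5  25.7  28.5]
e1 [490.6   1.2  12. ]
e2 [527.4  -6.7  12. ]
n1 [514.2 123.1  26.5]
n2 [552.6 115.1  26.5]
nb1 [515.6 130.   26.5]
nb2 [554.3 122.   26.5]
j1 [518.6 146.8  32. ]
j2 [558. 139.  32.]
jb1 [523.3 165.   32. ]
jb2 [561.3 157.   32. ]
h1 [520.9 172.   30. ]
h2 [564.5 164.   30. ]
h3 [532.6 220.9  30. ]
h4 [574.6 211.7  30. ]
m1 [544.8 173.7  64. ]
m2 [547.8 187.6  64. ]
pl [547.1 190.9  36. ]
tip [549.9 211.4  64. ]
bed1 [499.5  53.   12. ]
bed2 [537.4  41.   12. ]
bed3 [514.8 120.3  12. ]
bed4 [551.2 108.5  12. ]
axis bar edges -102.82627751263082 -101.54121912984749 fence dir 77.71538031750691 nose 78.26768144578145 N-F -101.28706705233873 mark -102.27508230585887
F [518.13494274  42.72916449  28.5       ] N [533.37762371 119.10104363  26.5       ] gap 77.8781307394819 fence thick 13.354616934662042 end-F 46.40010821708777 nose thick 7.100219643154615 jawfront -102.15847642762465 jawback -120.70771820396735
h1 -127.4 -22.6
h2 -128.0 21.7
h3 -177.6 -20.6
h4 -176.8 22.3
pl -151.0 -0.6
tip -171.6 -1.8
n1 -78.0 -19.6
n2 -77.7 19.6
f1 -0.3 -19.4
f2 0.3 19.4
bed1 -6.4 -20.3
bed2 -2.1 19.3
bed3 -75.4 -18.4
bed4 -71.0 19.6
e1 46.1 -18.8
e2 46.7 18.8
((39.5, 247.5), (63.0, 79.0), 90.0)
[-1.9288187e-15  2.1600000e+02] [ 456.7 -164.1    8. ]
[ 79. 216.] [478.2 -99.    8. ]
[ 79. 279.] [ 531. -127.    8.]
[  0. 279.] [ 508.5 -195.3    8. ]
[ 492.97529625 -145.99860727    8.        ]
[np.float64(149.0), np.float64(71.7), np.float64(-28.0), np.float64(-108.2)] [np.float64(60.4), np.float64(68.6), np.float64(59.7), np.float64(71.9)]
```

The clamp's axis points at about -102°. The gap is about 78 mm, the knob bar lies along the axis, and the tile is at about (494,-147). I'll go over the tile now.

Call:
servo_tool([
  [-0.005,-0.03,0],
  [-0.012,-0.075,-0.01],
  [-0.018,-0.12,-0.04],
  [-0.025,-0.165,-0.08],
  [-0.032,-0.21,-0.12],
  [-0.037,-0.245,-0.145],
  [-0.0385,-0.254,-0.155],
  [-0.0385,-0.254,-0.155],
  [-0.0385,-0.254,-0.155],
], yaw=[0,0,0,0.005,0.005,0.005,0.005,0.005,0.005])

```text
clock: 2.3
tcp_pos: [493.7, -144.7, 75.2]
orientation: [0.155, 0.988, -0.0, -0.001]
wrist_force: [0.3, 0.0, 0.3]
width: 85.9
```

```bash
python3 - <<'E'
from h import *
import pickle
o=r.get_obs();print(o['tcp_pos'],o['clock'],o['wrist_force'])
c=r.get_calibration('wrist');im=r.camera('wrist');cv2.imwrite('pics/w2.png',im[:,:,::-1]);pickle.dump(c,open('w2.pkl','wb'))
print([w2p('wrist',[494.7,-147.3,8],c)])
E
```

```text
[ 493.71466892 -144.67494546   75.21427692] 2.3 [0.31920295 0.02116231 0.3427403 ]
[array([320.37032947, 268.67794804])]
```

View pics/w2.png

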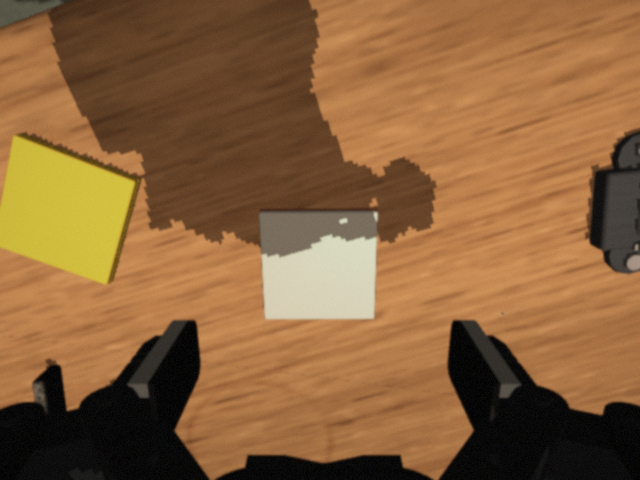

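```bash
python3 - <<'E'
from h import *
import pickle
c=pickle.load(open('w2.pkl','rb'))
w=[p2w('wrist',u,v,8,c) for u,v in [(260,211),(378,211.5),(375,319),(265,319.5)]]
print(np.round(w,1),np.mean(w,0)); 
print([np.degrees(np.arctan2(*(w[i]-w[i-1])[1::-1])).round(1) for i in range(4)],[np.linalg.norm(w[i]-w[i-1]).round(1) for i in range(4)])
o=r.get_obs();q=o['orientation'];print(np.degrees(2*np.arctan2(q[1],q[0]))-90)
E
```

```text
[[ 456.5 -166.3    8. ]
 [ 474.7 -110.8    8. ]
 [ 531.1 -128.3    8. ]
 [ 513.3 -184.6    8. ]] [ 493.90429085 -147.50667307    8.        ]
[np.float64(162.2), np.float64(71.9), np.float64(-17.2), np.float64(-107.5)] [np.float64(59.7), np.float64(58.4), np.float64(59.1), np.float64(59.0)]
72.25416923559632
```

Call:
servo_tool([
  [0,-0.0025,0],
  [0,-0.0025,-0.02],
  [0,-0.0025,-0.045],
  [0,-0.0025,-0.062],
  [0,-0.0025,-0.07],
  [0,-0.0025,-0.071],
  [0,-0.0025,-0.071],
], yaw=[0,0,0,0,0,0,0], fingers=0.072)

```text
clock: 3.05
tcp_pos: [495.3, -146.7, 5.9]
orientation: [0.154, 0.988, -0.001, 0.0]
wrist_force: [-0.6, 0.3, 0.0]
width: 72.2
```

Call:
servo_tool([
  [0,0,-0.002],
  [0,0,-0.004],
  [0,0,-0.006],
  [0,0,-0.006],
], yaw=[0,0,0,0])

```text
clock: 3.45
tcp_pos: [495.1, -146.7, -0.2]
orientation: [0.154, 0.988, -0.001, 0.0]
wrist_force: [-0.0, -0.3, -0.7]
width: 72.2
```

```bash
python3 - <<'E'
from h import *
o=r.get_obs();print(o['tcp_pos'],o['clock'],o['wrist_force'],o['width'])
im=r.camera('wrist');cv2.imwrite('pics/w3.png',im[:,:,::-1])
im=r.camera('side');cv2.imwrite('pics/s3.png',cv2.resize(im[270:400,240:400,::-1],None,fx=4,fy=4))
E
```

```text
[ 4.95145965e+02 -1.46744932e+02 -1.77918491e-01] 3.45 [-0.02184006 -0.31732483 -0.74526606] 72.19293314950126
```

View pics/w3.png

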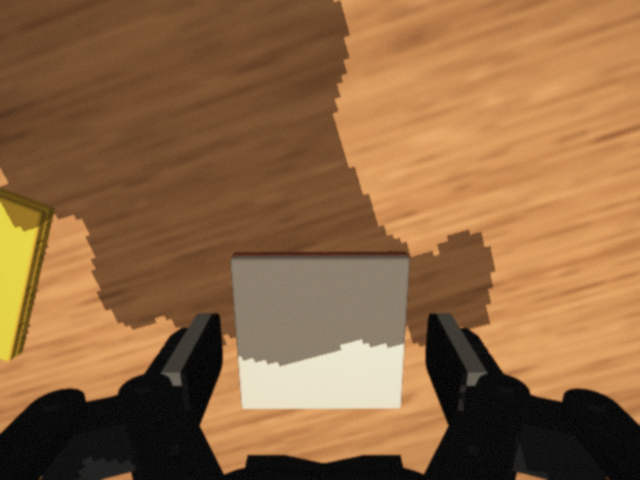

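View pics/s3.png

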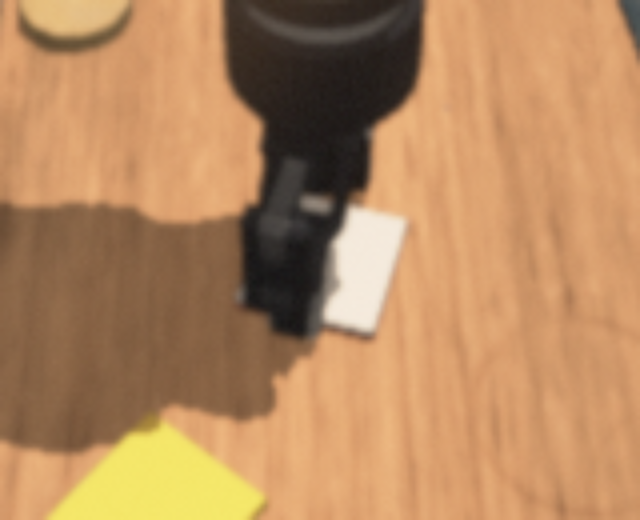

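Call:
servo_tool([
  [0,0,-0.002],
  [0,0,-0.004],
  [0,0,-0.004],
], yaw=[0,0,0])

```text
clock: 3.85
tcp_pos: [494.9, -146.7, -4.4]
orientation: [0.154, 0.988, -0.0, -0.0]
wrist_force: [-0.1, 0.1, -0.6]
width: 72.3
```

Call:
servo_tool([
  [0,0,0],
  [0,0,0],
  [0,0,0],
  [0,0,0],
  [0,0,0],
], yaw=[0,0,0,0,0], fingers=0.05)

```text
clock: 4.35
tcp_pos: [495.2, -146.8, -4.0]
orientation: [0.154, 0.988, -0.001, 0.0]
wrist_force: [-1.2, 0.9, 4.7]
width: 57.8
```

```bash
python3 - <<'E'
from h import *
o=r.get_obs();print(o['tcp_pos'],o['clock'],o['wrist_force'],o['width'])
c=r.get_calibration('wrist');im=r.camera('wrist');cv2.imwrite('pics/w4.png',im[:,:,::-1])
E
```

```text
[ 495.23710007 -146.82467758   -3.99714216] 4.35 [-1.19104209  0.87830476  4.70691738] 57.82513364851197
```

View pics/w4.png

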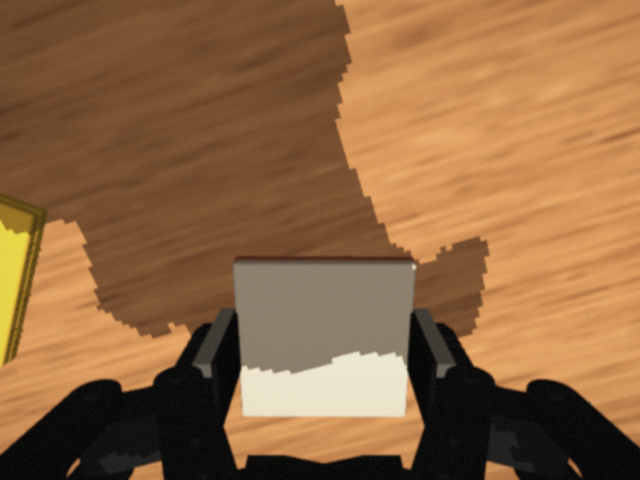

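Gripped: 57.8 mm wide, with the tile flat between the pads. I'll lift and carry it to the clamp, turning +95.8°.

Call:
servo_tool([
  [0,0,0.015],
  [0,0,0.045],
  [0,0.01,0.08],
  [0.005,0.04,0.095],
  [0.01,0.075,0.095],
  [0.015,0.11,0.095],
  [0.02,0.145,0.095],
  [0.025,0.18,0.095],
  [0.029,0.21,0.095],
  [0.0308,0.2267,0.095],
], yaw=[0,0.1,0.24,0.38,0.52,0.66,0.8,0.94,1.08,1.22])

```text
clock: 5.4
tcp_pos: [525.9, 82.1, 90.4]
orientation: [-0.443, 0.896, 0.0, 0.0]
wrist_force: [-0.5, -0.6, -1.1]
width: 58.1
```

Call:
servo_tool([
  [0,0,0],
  [0,0,0],
  [0,0,0],
  [0,0,0],
  [0,0,0],
], yaw=[0.14,0.28,0.42,0.44,0.44])

```text
clock: 5.9
tcp_pos: [525.7, 82.1, 90.1]
orientation: [-0.627, 0.779, 0.0, 0.0]
wrist_force: [0.6, 0.3, -0.7]
width: 58.0
```

```bash
python3 - <<'E'
from h import *
import pickle
o=r.get_obs();print(o['tcp_pos'],o['clock'],o['wrist_force'],o['width'],o['joint_positions'])
q=o['orientation'];print(np.degrees(2*np.arctan2(q[1],q[0]))-90)
c=r.get_calibration('wrist');im=r.camera('wrist');cv2.imwrite('pics/w5.png',im[:,:,::-1]);pickle.dump(c,open('w5.pkl','wb'))
E
```

```text
[525.70815282  82.05707327  90.07670349] 5.9 [ 0.5884532   0.28709279 -0.67647083] 57.99410373280296 [ 1.54542410e-01  1.76917148e-01 -2.91851885e-01  1.10223672e+00
  5.34447067e-04 -1.20177462e+00]
167.71123812409166
```

View pics/w5.png

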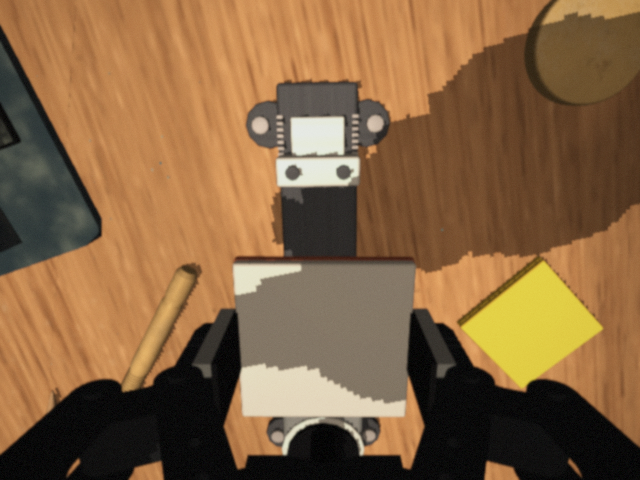

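```bash
python3 - <<'E'
from h import *
import pickle
c=pickle.load(open('w5.pkl','rb'))
ex=np.array([np.cos(np.radians(-102)),np.sin(np.radians(-102)),0]);ey=np.array([-ex[1],ex[0],0])
a=p2w('wrist',277.5,186,28.5,c);b=p2w('wrist',359.5,186,28.5,c);F=(a+b)/2
print(a,b,F,np.degrees(np.arctan2(*(a-b)[1::-1])))
# tile corners, z of tile top when held: tcp+4+8
z=102
t=[p2w('wrist',u,v,z,c) for u,v in [(234,258.5),(415,258.5),(406,416),(244,416)]]
print(np.round(t,1)); T=np.mean(t,0); print(T,[np.linalg.norm(t[i]-t[i-1]).round(1) for i in range(4)],np.degrees(np.arctan2(*(t[0]-t[1])[1::-1])))
d=F-T;print('along',d@ex,'lat',d@ey)
E
```

```text
[537.22474802  37.08590013  28.5       ] [499.35391086  45.38139455  28.5       ] [518.28932944  41.23364734  28.5       ] -12.35532769242722
[[545.8  45.4 102. ]
 [489.8  57.7 102. ]
 [502.  116.5 102. ]
 [558.9 104.  102. ]]
[524.12739315  80.89008103 102.        ] [np.float64(60.1), np.float64(57.3), np.float64(60.1), np.float64(58.2)] -12.359119193539067
along 40.003647168204736 lat 2.534548172008291
```

Tile is square to the fence, with its edge about 10 mm from it. I'll shift it slightly and lower it.

Call:
servo_tool([
  [0.001,-0.0023,-0.01],
  [0.001,-0.0023,-0.035],
  [0.001,-0.0023,-0.058],
  [0.001,-0.0023,-0.07],
  [0.001,-0.0023,-0.076],
  [0.001,-0.0023,-0.079],
  [0.001,-0.0023,-0.08],
  [0.001,-0.0023,-0.08],
], yaw=[0,0,0,0,0,0,0,0])

```text
clock: 6.75
tcp_pos: [527.3, 79.8, 10.9]
orientation: [-0.627, 0.779, -0.0, 0.001]
wrist_force: [0.4, 0.3, -0.7]
width: 57.9
```

Call:
servo_tool([
  [0,0,-0.001],
  [0,0,-0.002],
  [0,0,-0.002],
], yaw=[0,0,0])

```text
clock: 7.05
tcp_pos: [527.5, 79.8, 9.1]
orientation: [-0.627, 0.779, -0.0, 0.001]
wrist_force: [-0.7, 0.5, -0.7]
width: 57.9
```

```bash
python3 - <<'E'
from h import *
import pickle
o=r.get_obs();print(o['tcp_pos'],o['clock'],o['wrist_force'],o['width'])
c=r.get_calibration('wrist');im=r.camera('wrist');cv2.imwrite('pics/w6.png',im[:,:,::-1])
im=r.camera('side');cv2.imwrite('pics/s6.png',cv2.resize(im[170:300,260:420,::-1],None,fx=4,fy=4))
E
```

```text
[527.50908208  79.80595472   9.07645725] 7.05 [-0.68876483  0.47310237 -0.7486728 ] 57.918755551220116
```

View pics/w6.png

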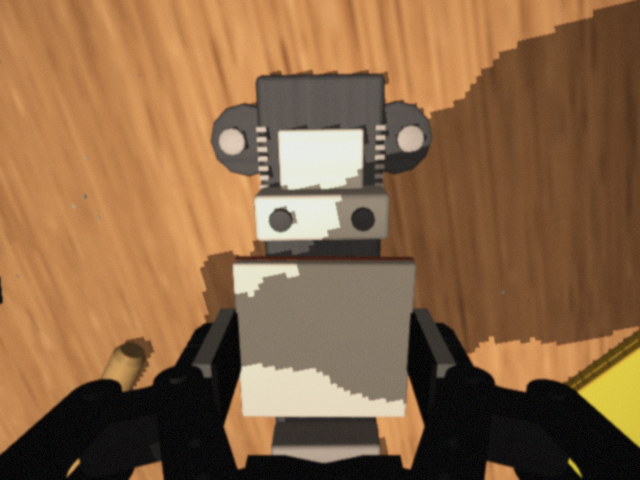

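View pics/s6.png

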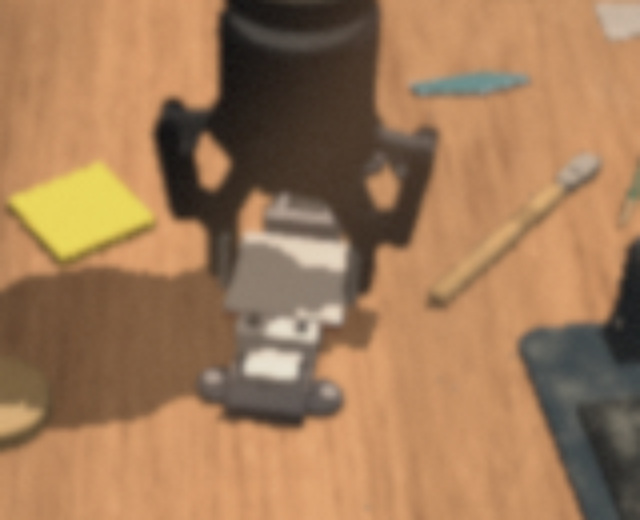

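Tile hovers between nose and fence, centred on the bar. I'll touch down and release.

Call:
servo_tool([
  [0,0,-0.0007],
  [0,0,-0.0014],
  [0,0,-0.0014],
], yaw=[0,0,0])

```text
clock: 7.45
tcp_pos: [527.5, 79.8, 8.0]
orientation: [-0.627, 0.779, -0.0, 0.001]
wrist_force: [-1.8, -0.4, 3.2]
width: 57.8
```

```bash
python3 - <<'E'
from h import *
o=r.get_obs();print(o['tcp_pos'],o['clock'],o['wrist_force'],o['width'])
E
```

```text
[527.45272573  79.80821031   8.01463959] 7.45 [-1.77199805 -0.39959     3.18042262] 57.77992896526168
```

Call:
servo_tool([
  [0,0,0],
  [0,0,0],
  [0,0,0],
  [0,0,0],
  [0,0,0.02],
  [0,0,0.06],
  [0,0,0.095],
  [0,0,0.1],
], yaw=[0,0,0,0,0,0,0,0], fingers=0.074)

```text
clock: 8.25
tcp_pos: [529.9, 80.2, 112.5]
orientation: [-0.627, 0.779, -0.002, 0.004]
wrist_force: [0.2, 0.6, 0.3]
width: 74.3
```

Call:
servo_tool([
  [0.005,0.027,0],
  [0.012,0.065,0],
  [0.018,0.1,0],
  [0.02,0.111,0],
  [0.02,0.111,0],
  [0.02,0.111,0],
], yaw=[0,0,0,0,0,0], fingers=0.04)

```text
clock: 8.85
tcp_pos: [549.4, 190.5, 111.9]
orientation: [-0.627, 0.779, -0.002, 0.003]
wrist_force: [-0.0, 0.8, -1.2]
width: 39.9
```

```bash
python3 - <<'E'
from h import *
import pickle
o=r.get_obs();print(o['tcp_pos'],o['clock'],o['wrist_force'],o['width'],o['joint_positions'])
q=o['orientation'];print(np.degrees(2*np.arctan2(q[1],q[0]))-90)
c=r.get_calibration('wrist');im=r.camera('wrist');cv2.imwrite('pics/w7.png',im[:,:,::-1]);pickle.dump(c,open('w7.pkl','wb'))
E
```

```text
[549.40876497 190.4853256  111.86607771] 8.85 [-0.03229415  0.75440122 -1.19326051] 39.854023580935326 [ 0.33455174  0.25043961 -0.15046817  1.16270338 -0.00159627 -1.02143656]
167.69207807236097
```

View pics/w7.png

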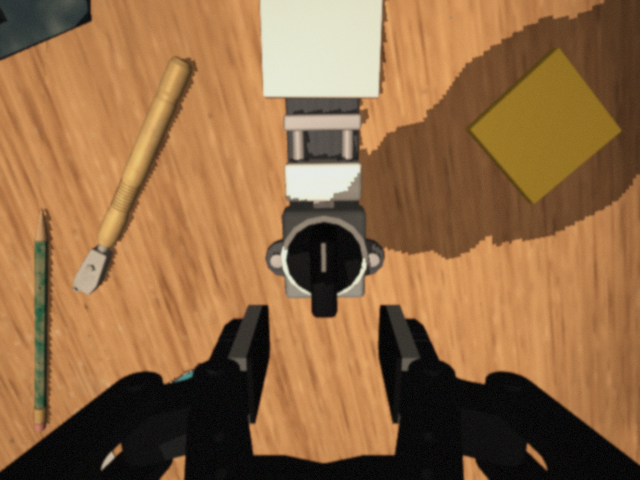

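```bash
python3 - <<'E'
from h import *
import pickle
c=pickle.load(open('w7.pkl','rb'))
ex=np.array([np.cos(np.radians(-102.2)),np.sin(np.radians(-102.2)),0]);ey=np.array([-ex[1],ex[0],0])
print('plate',p2w('wrist',324,257.5,36,c)); 
t=p2w('wrist',323.5,316,64,c);print('bar end',t,'->center',t+21*ex)
a=p2w('wrist',323,243,64,c);b=p2w('wrist',323,272,64,c);print('mark',a,b,np.degrees(np.arctan2(*(a-b)[1::-1])))
nf=p2w('wrist',322,115,26.5,c);jf=p2w('wrist',322,163,32,c);te=p2w('wrist',322,96.5,20,c)
print('nose face',nf,'jaw',jf,'nf-jf',(nf-jf)@ex,'tile-nose',(te-nf)@ex)
hb=p2w('wrist',324,297,30,c);hf=p2w('wrist',324,209,30,c);print('housing c',(hb+hf)/2)
E
python3 -c "
import cv2;im=cv2.imread('pics/w7.png');cv2.imwrite('pics/c7.png',cv2.resize(im[80:330,250:400],None,fx=2.4*1.66,fy=2.4,interpolation=cv2.INTER_CUBIC))"
```

```text
plate [548.78401581 190.3215497   36.        ]
bar end [553.15233574 209.94062338  64.        ] ->center [548.71451502 189.4148896   64.        ]
mark [545.39897652 173.52045827  64.        ] [548.46718137 187.4851482   64.        ] -102.39165820845898
nose face [534.27428437 119.08215479  26.5       ] jaw [539.21904864 141.78231693  32.        ] nf-jf 23.23245058145709 tile-nose 8.926203379125853
housing c [548.90262347 190.69079005  30.        ]
```

View pics/c7.png

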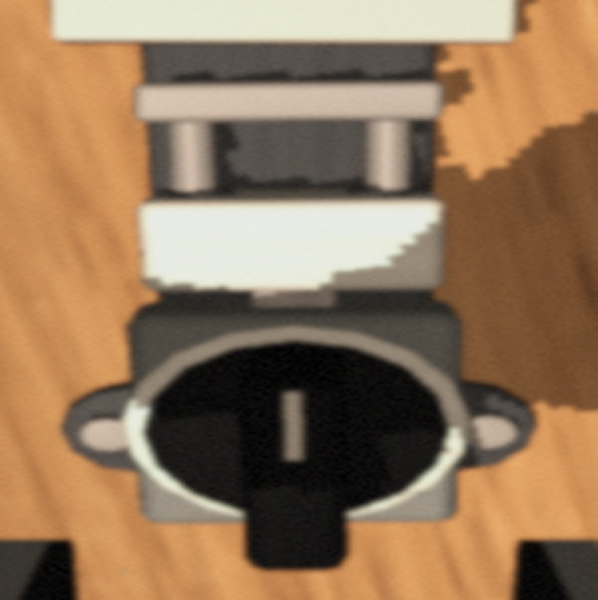

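Tile lies flat in the bed. Knob centre is at about (548.7, 190.2), with the bar along the tool's grip direction. I'll descend and grip.

Call:
servo_tool([
  [-0.0005,0,-0.015],
  [-0.0005,0,-0.04],
  [-0.0005,0,-0.06],
  [-0.0005,0,-0.07],
  [-0.0005,0,-0.073],
  [-0.0005,0,-0.073],
], yaw=[0,0,0,0,0,0])

```text
clock: 9.5
tcp_pos: [549.1, 189.5, 39.3]
orientation: [-0.627, 0.779, -0.002, 0.003]
wrist_force: [-0.3, -0.1, 0.4]
width: 40.0
```

Call:
servo_tool([
  [0,0,0],
  [0,0,0],
  [0,0,0],
  [0,0,0],
  [0,0,0],
], yaw=[0,0,0,0,0], fingers=0.005)

```text
clock: 10.0
tcp_pos: [549.8, 189.6, 40.7]
orientation: [-0.627, 0.779, -0.002, 0.004]
wrist_force: [-1.0, -1.4, 6.9]
width: 12.0
```

```bash
python3 - <<'E'
from h import *
o=r.get_obs();print(o['tcp_pos'],o['clock'],o['wrist_force'],o['ft_torque'],o['width'],o['joint_positions'][5])
q=o['orientation'];print(np.degrees(2*np.arctan2(q[1],q[0]))-90)
im=r.camera('wrist');cv2.imwrite('pics/w8.png',im[:,:,::-1])
E
```

```text
[549.76800082 189.64859852  40.65397693] 10.0 [-0.96657052 -1.42939947  6.93159121] [-0.19757083  0.34207462  0.02203367] 12.034748809056829 -1.0212109330940635
167.5988501163813
```

View pics/w8.png

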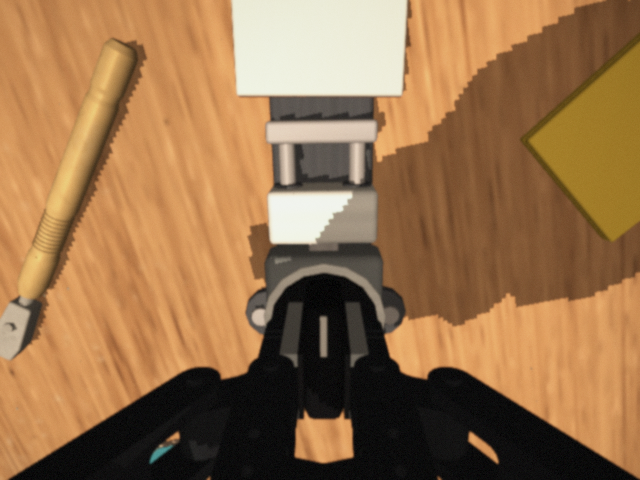

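Bar is gripped at 12 mm. First click clockwise.

Call:
servo_tool([
  [0,0,0],
  [0,0,0],
  [0,0,0],
  [0,0,0],
  [0,0,0],
  [0,0,0],
  [0,0,0],
], yaw=[-0.1,-0.2,-0.3,-0.4,-0.5,-0.524,-0.524])

```text
clock: 10.75
tcp_pos: [548.3, 190.4, 40.7]
orientation: [-0.404, 0.915, -0.002, 0.002]
wrist_force: [-5.0, 0.8, 2.4]
width: 12.1
```

```bash
python3 - <<'E'
from h import *
import pickle
o=r.get_obs();print(o['tcp_pos'],o['clock'],o['wrist_force'],o['ft_torque'],o['width'],o['joint_positions'][5])
q=o['orientation'];print(np.degrees(2*np.arctan2(q[1],q[0]))-90)
c=r.get_calibration('wrist');pickle.dump(c,open('w9.pkl','wb'));im=r.camera('wrist');cv2.imwrite('pics/w9.png',im[:,:,::-1])
E
```

```text
[548.29463512 190.35709535  40.68594351] 10.75 [-5.02925825  0.76191979  2.37909075] [0.41917992 1.06808231 0.05568622] 12.095694772492504 -0.49441370901343923
137.59532583779003
```

View pics/w9.png

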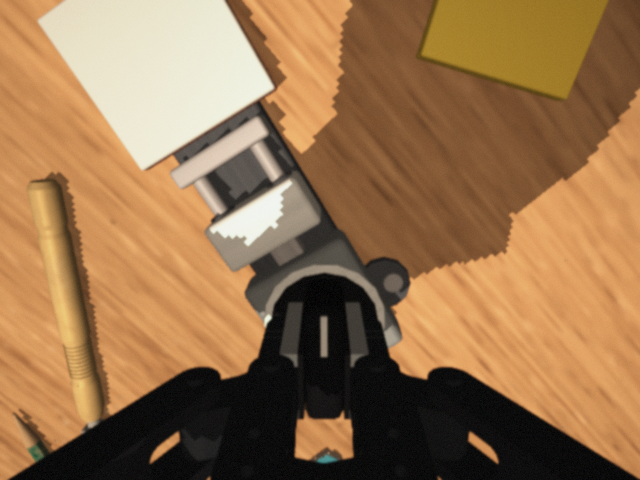

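Exactly 30°; jaw advanced one step, nose still clear of the tile. Two more clicks.

Call:
servo_tool([
  [0,0,0],
  [0,0,0],
  [0,0,0],
  [0,0,0],
  [0,0,0],
  [0,0,0],
  [0,0,0],
], yaw=[-0.1,-0.2,-0.3,-0.4,-0.5,-0.524,-0.524])

```text
clock: 11.5
tcp_pos: [547.4, 191.7, 40.7]
orientation: [-0.153, 0.988, -0.001, 0.001]
wrist_force: [-4.2, 3.8, 0.5]
width: 12.0
```

Call:
servo_tool([
  [0,0,0],
  [0,0,0],
  [0,0,0],
  [0,0,0],
  [0,0,0],
  [0,0,0],
  [0,0,0],
], yaw=[-0.1,-0.2,-0.3,-0.4,-0.5,-0.524,-0.524])

```text
clock: 12.2
tcp_pos: [547.2, 193.4, 40.7]
orientation: [0.108, 0.994, -0.0, 0.0]
wrist_force: [-0.7, 5.5, -1.9]
width: 11.9
```

```bash
cat > look.py <<'E'
import sys,pickle
from h import *
n=sys.argv[1]
o=r.get_obs();print(o['tcp_pos'],o['clock'],o['wrist_force'],o['ft_torque'],o['width'],o['joint_positions'][5])
q=o['orientation'];print(np.degrees(2*np.arctan2(q[1],q[0]))-90)
c=r.get_calibration('wrist');pickle.dump(c,open(n+'.pkl','wb'));im=r.camera('wrist');cv2.imwrite(f'pics/{n}.png',im[:,:,::-1])
E
python3 look.py w10
```

```text
[547.19255922 193.35170424  40.72930743] 12.2 [-0.66854476  5.53850004 -1.85232105] [1.09418611 0.11273106 0.04696056] 11.932165242754275 0.5553176655039863
77.65422326801769
```

View pics/w10.png

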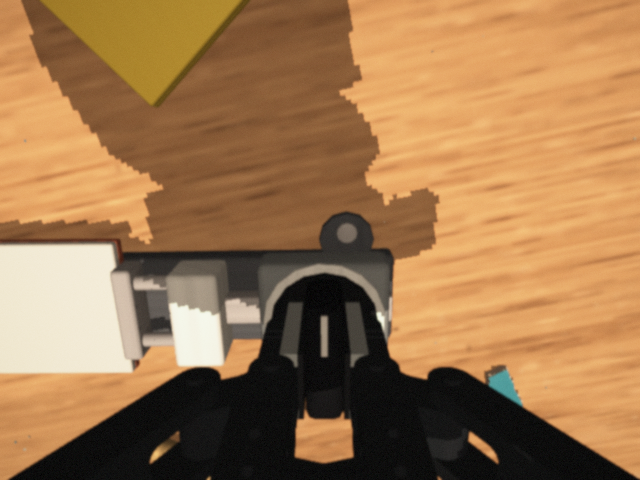

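Three clicks: the nose is now at the tile's edge, about (130,300), and the springs are still long. I'll continue one click at a time.

Call:
servo_tool([
  [0,0,0],
  [0,0,0],
  [0,0,0],
  [0,0,0],
  [0,0,0],
  [0,0,0],
  [0,0,0],
], yaw=[-0.1,-0.2,-0.3,-0.4,-0.5,-0.524,-0.524])

```text
clock: 12.95
tcp_pos: [547.8, 194.9, 40.7]
orientation: [0.361, 0.933, 0.001, 0.0]
wrist_force: [2.7, 5.4, -3.9]
width: 11.6
```

```bash
python3 look.py w11; python3 - <<'E'
from h import *
im=r.camera('top');cv2.imwrite('pics/t11.png',cv2.resize(im[195:265,205:345,::-1],None,fx=5,fy=5,interpolation=cv2.INTER_CUBIC))
E
```

```text
[547.82944283 194.85178656  40.71226008] 12.95 [ 2.70146485  5.38839633 -3.86232428] [ 0.96234861 -0.4720306   0.02871165] 11.586680169553073 1.0794592131572915
47.68356565926905
```

View pics/t11.png

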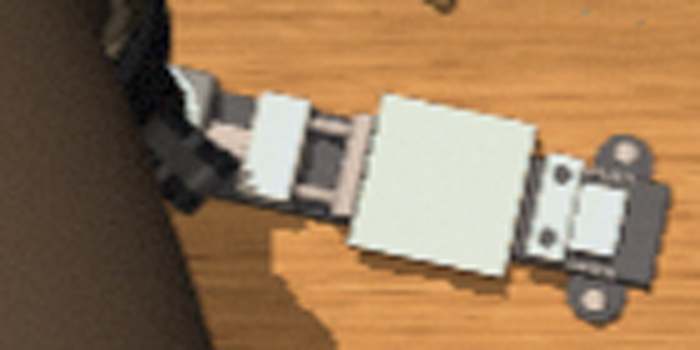

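After 4 clicks the tile is being pushed and is still about 6 mm from the fence. Click 5.

Call:
servo_tool([
  [0,0,0],
  [0,0,0],
  [0,0,0],
  [0,0,0],
  [0,0,0],
  [0,0,0],
  [0,0,0],
], yaw=[-0.1,-0.2,-0.3,-0.4,-0.5,-0.524,-0.524])

```text
clock: 13.75
tcp_pos: [549.2, 195.9, 40.7]
orientation: [0.59, 0.807, 0.003, 0.001]
wrist_force: [5.1, 4.0, -5.3]
width: 11.7
```

```bash
python3 look.py w12; python3 - <<'E'
from h import *
im=r.camera('top');cv2.imwrite('pics/t12.png',cv2.resize(im[195:265,205:345,::-1],None,fx=5,fy=5,interpolation=cv2.INTER_CUBIC))
E
```

```text
[549.21929395 195.85098119  40.74499242] 13.75 [ 5.05931468  3.97843445 -5.30340747] [ 0.45277253 -0.88992624  0.05865816] 11.714929968084716 1.6040746151391878
17.69025316045598
```

View pics/t12.png

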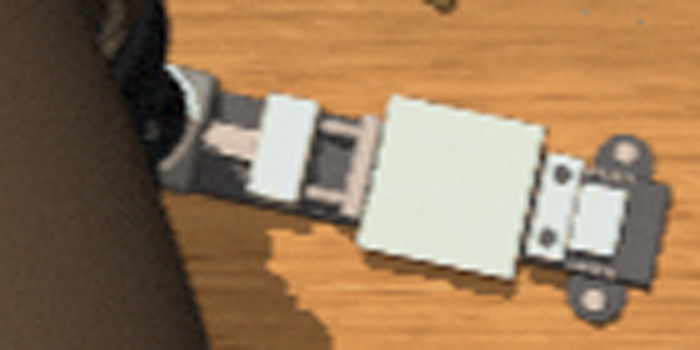

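Gap to the fence is now about one step. Click 6, still within the expected 18 mm travel.

Call:
servo_tool([
  [0,0,0],
  [0,0,0],
  [0,0,0],
  [0,0,0],
  [0,0,0],
  [0,0,0],
  [0,0,0],
], yaw=[-0.1,-0.2,-0.3,-0.4,-0.5,-0.524,-0.524])

```text
clock: 14.55
tcp_pos: [550.9, 196.0, 40.8]
orientation: [0.779, 0.627, 0.003, 0.003]
wrist_force: [6.3, 1.1, -5.0]
width: 11.7
```

```bash
python3 look.py w13; python3 - <<'E'
from h import *
im=r.camera('top');cv2.imwrite('pics/t13.png',cv2.resize(im[195:265,205:345,::-1],None,fx=5,fy=5,interpolation=cv2.INTER_CUBIC))
E
```

```text
[550.89507774 196.04273077  40.75146443] 14.55 [ 6.29985263  1.05979131 -4.98303483] [-0.05686991 -1.0030667  -0.01253701] 11.736352260424441 2.129435882084515
-12.337401543657322
```

View pics/t13.png

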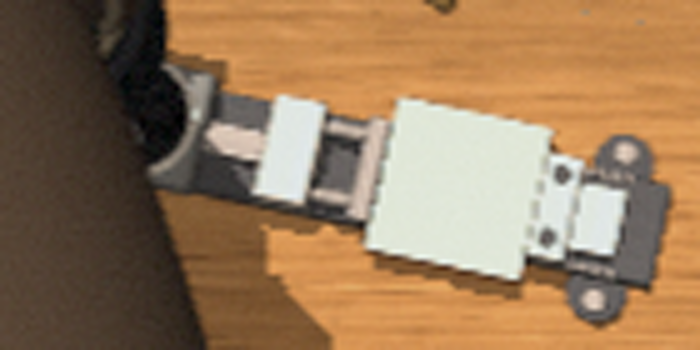

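Tile looks to be at the fence and the nose spring is not yet compressed. I'll release, rise, unwind half a turn, and look closely.

Call:
servo_tool([
  [0,0,0],
  [0,0,0],
  [0,0,0],
  [0,0,0.01],
  [0,0,0.04],
  [0,0,0.07],
  [0,0,0.07],
  [0,0,0.07],
  [0,0,0.07],
  [0,0,0.07],
], yaw=[0,0,0,0,0,0.1,0.24,0.38,0.52,0.66], fingers=0.04)

```text
clock: 15.65
tcp_pos: [550.9, 196.1, 111.8]
orientation: [0.531, 0.847, 0.004, 0.002]
wrist_force: [-0.4, 0.4, 0.4]
width: 40.0
```

Call:
servo_tool([
  [0,-0.01,0],
  [-0.005,-0.02,0],
  [-0.005,-0.03,0],
  [-0.01,-0.04,0],
  [-0.01,-0.05,0],
  [-0.013,-0.06,0],
  [-0.015,-0.068,0],
  [-0.015,-0.068,0],
  [-0.015,-0.068,0],
  [-0.015,-0.068,0],
], yaw=[0.14,0.28,0.42,0.56,0.7,0.84,0.98,1.12,1.26,1.4])

```text
clock: 16.65
tcp_pos: [536.0, 128.1, 112.9]
orientation: [-0.142, 0.99, 0.004, -0.001]
wrist_force: [-0.6, -0.2, 0.3]
width: 40.1
```

Call:
servo_tool([
  [0,0,0],
  [0,0,0],
  [0,0,0],
  [0,0,0],
  [0,0,0],
  [0,0,0],
  [0,0,0],
  [0,0,0],
  [0,0,0],
  [0,0,0],
], yaw=[0.14,0.28,0.42,0.56,0.7,0.84,0.98,1.08,1.08,1.08])

```text
clock: 17.65
tcp_pos: [536.1, 128.1, 113.5]
orientation: [-0.63, 0.776, 0.003, -0.003]
wrist_force: [-0.1, -0.7, 0.5]
width: 40.3
```

```bash
python3 look.py w14
```

```text
[536.07184351 128.09921876 113.50652971] 17.65 [-0.07166372 -0.65736451  0.51564477] [-0.0301239  -0.04072966  0.00130638] 40.33851517284951 -1.1305752816224666
168.1205160645257
```

View pics/w14.png

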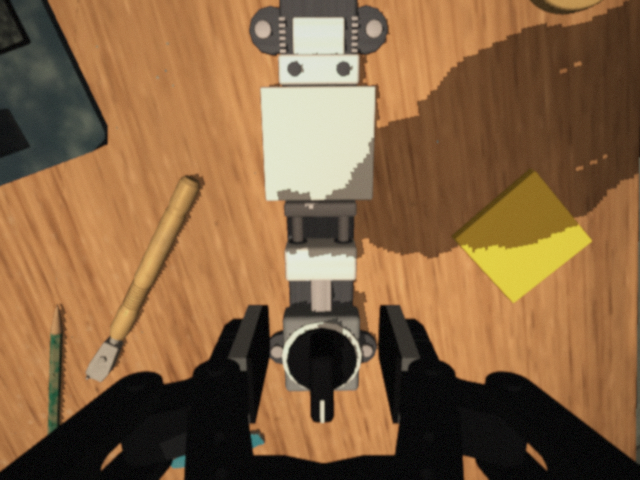

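```bash
python3 -c "
import cv2;im=cv2.imread('pics/w14.png');cv2.imwrite('pics/c14.png',cv2.resize(im[40:110,250:390],None,fx=5.5,fy=5.5,interpolation=cv2.INTER_CUBIC))
cv2.imwrite('pics/c14b.png',cv2.resize(im[185:285,250:390],None,fx=5.5,fy=5.5,interpolation=cv2.INTER_CUBIC))"
```

```text
(no output)
```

View pics/c14.png

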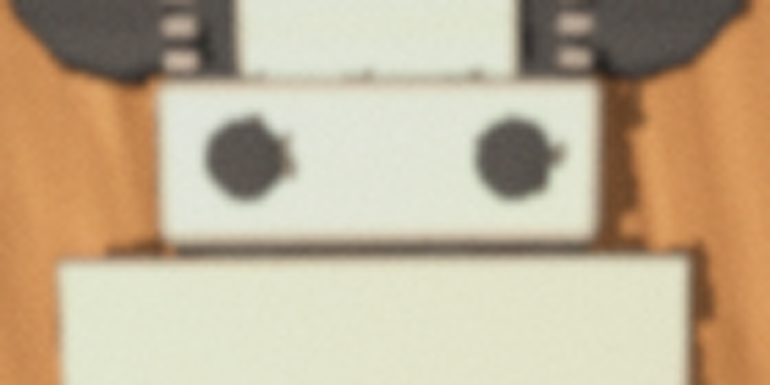

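View pics/c14b.png

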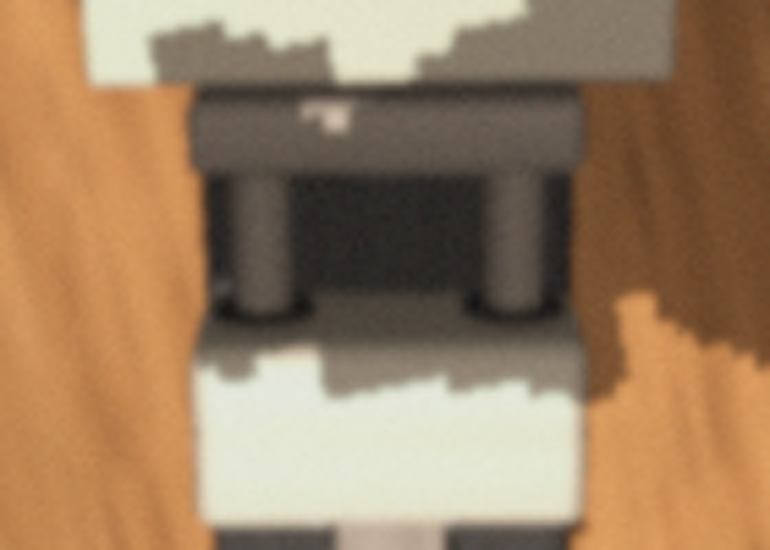

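```bash
python3 - <<'E'
from h import *
import pickle
c=pickle.load(open('w14.pkl','rb'));print(c['world_from_camera'][:3,3])
ex=np.array([np.cos(np.radians(-102.2)),np.sin(np.radians(-102.2)),0])
g=lambda y,z,o:p2w('wrist',320,o+(y+.5)/5.5-.5,z,c)@ex
f=g(242.5,28.5,40);t1=g(258,20,40);t2=g(83,20,185);n=g(97,26.5,185);nb=g(170,26.5,185);j=g(345,32,185)
h1=p2w('wrist',320,391,30,c)@ex
print('fence-tile',f-t1,'tile len',t1-t2,'tile-nose',t2-n,'nose th',n-nb,'nose-jaw',n-j,'fence-nose',f-n, 'jaw-housingback',j-h1)
c7=pickle.load(open('w7.pkl','rb'))
g=lambda v,z:p2w('wrist',322,v,z,c7)@ex
# c7 crop scale 2.4 y offset 80
q=lambda y:80+(y+.5)/2.4-.5
print('w7 nose th',g(q(84),26.5)-g(q(118),26.5),'nose-jaw',g(q(84),26.5)-g(q(200),32), 'jaw-housing back',g(q(200),32)-g(q(520),30))
E
```

```text
[520.34619056  52.22404244 253.77190127]
fence-tile 0.9572214070657026 tile len 58.90388869074914 tile-nose 0.022818537970863417 nose th 7.353902760834131 nose-jaw 23.756970259356592 fence-nose 59.88392863578571 jaw-housingback 93.39344821038821
w7 nose th 6.897980628176214 nose-jaw 23.39408464835472 jaw-housing back 74.9131450372897
```

Before the squeeze, the fence-to-nose distance is about 60 mm, so the tile fills it. The spring gap is 23.8 mm against 23.4 mm free, so there is no compression and this is the just-meets point. I'll regrip centred on the knob axis that the turning revealed, about (550.2,192.7).

Call:
servo_tool([
  [0.004,0.02,0],
  [0.01,0.045,0],
  [0.014,0.0645,0],
  [0.014,0.0645,0],
  [0.014,0.0645,-0.02],
  [0.014,0.0645,-0.045],
  [0.014,0.0645,-0.063],
  [0.014,0.0645,-0.072],
  [0.014,0.0645,-0.073],
  [0.014,0.0645,-0.073],
], yaw=[-0.007,-0.007,-0.007,-0.007,-0.007,-0.007,-0.007,-0.007,-0.007,-0.007])

```text
clock: 18.7
tcp_pos: [550.3, 192.5, 40.9]
orientation: [-0.627, 0.779, 0.003, -0.003]
wrist_force: [-0.2, 0.7, 1.0]
width: 40.1
```

Call:
servo_tool([
  [0,0,0],
  [0,0,0],
  [0,0,0],
  [0,0,0],
  [0,0,0],
], yaw=[0,0,0,0,0], fingers=0.005)

```text
clock: 19.2
tcp_pos: [550.4, 192.9, 42.3]
orientation: [-0.627, 0.779, 0.003, -0.002]
wrist_force: [-3.0, 0.7, 5.5]
width: 11.6
```

```bash
python3 look.py w15
```

```text
[550.40877332 192.86517829  42.33349523] 19.2 [-3.02167141  0.67314191  5.5084599 ] [0.07678602 0.49500476 0.02263462] 11.634548830925546 -1.0218836682225614
167.73038619973812
```

View pics/w15.png

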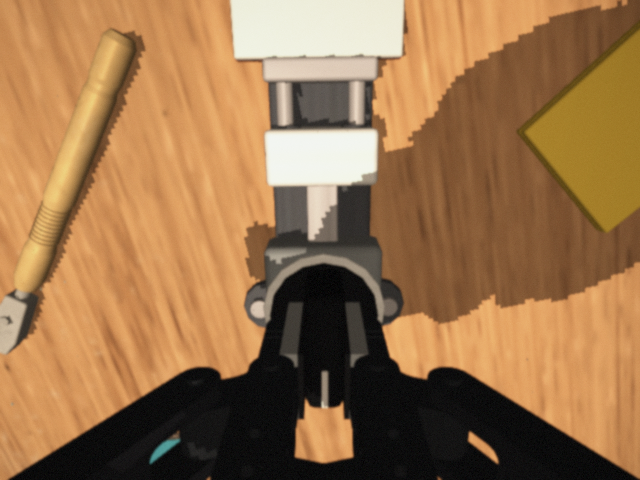

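Gripped well, and the nose sits against the tile at row 57 with the springs free. Squeeze click 1.

Call:
servo_tool([
  [0,0,0],
  [0,0,0],
  [0,0,0],
  [0,0,0],
  [0,0,0],
  [0,0,0],
  [0,0,0],
], yaw=[-0.1,-0.2,-0.3,-0.4,-0.5,-0.524,-0.524])

```text
clock: 19.95
tcp_pos: [550.4, 192.9, 42.4]
orientation: [-0.405, 0.914, 0.003, -0.001]
wrist_force: [-0.1, -0.1, -1.8]
width: 11.6
```

```bash
python3 look.py w16
```

```text
[550.43118129 192.86660111  42.40497274] 19.95 [-0.1151489  -0.11608898 -1.78297538] [-0.07002348 -0.10918708 -0.01726584] 11.63005027244745 -0.5005568557633545
137.79379334368238
```

View pics/w16.png

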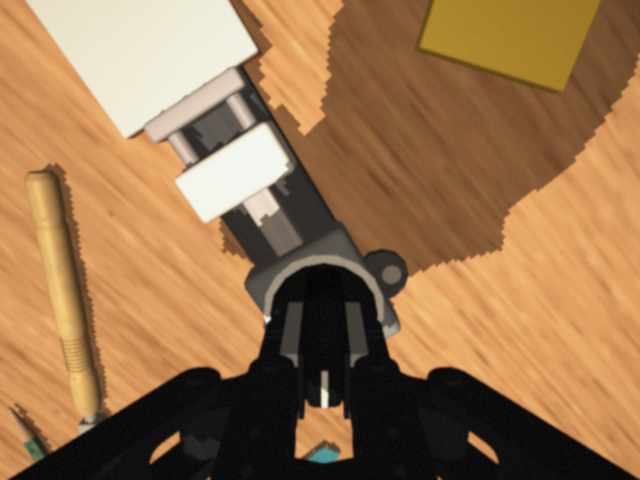

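```bash
python3 - <<'E'
from h import *
import pickle
ex=np.array([np.cos(np.radians(-102.2)),np.sin(np.radians(-102.2)),0])
def m(n,a,b):
    c=pickle.load(open(n+'.pkl','rb'));return (p2w('wrist',*a,26.5,c)-p2w('wrist',*b,32,c))@ex
print(m('w15',(321,58.5),(322,129)),m('w16',(192,99),(222,152)))
E
python3 -c "
import cv2;im=cv2.imread('pics/w16.png');cv2.imwrite('pics/c16.png',cv2.resize(im[40:180,120:300],None,fx=4.2,fy=4.2,interpolation=cv2.INTER_CUBIC))"
```

```text
22.610280730754603 20.171898469974817
```

View pics/c16.png

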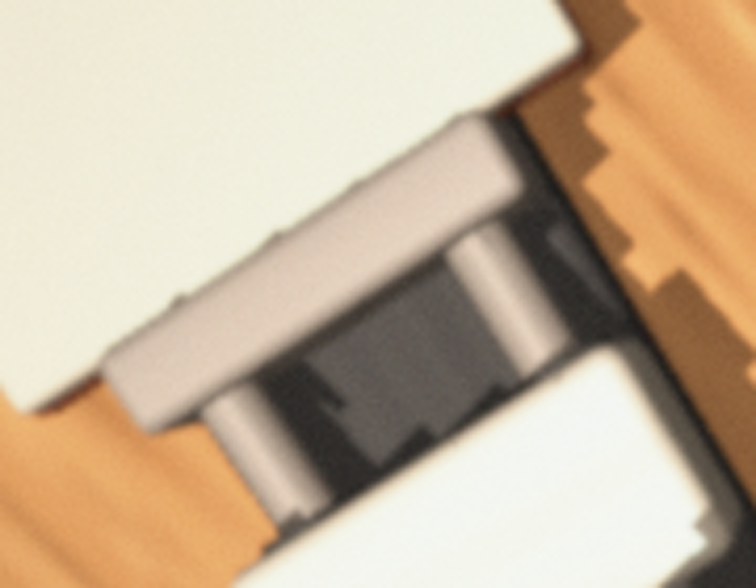

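The nose-jaw gap dropped about 2.5 mm, which is squeeze click 1 as expected. Two more, one at a time.

Call:
servo_tool([
  [0,0,0],
  [0,0,0],
  [0,0,0],
  [0,0,0],
  [0,0,0],
  [0,0,0],
  [0,0,0],
], yaw=[-0.1,-0.2,-0.3,-0.4,-0.5,-0.524,-0.524])

```text
clock: 20.7
tcp_pos: [550.4, 192.8, 42.4]
orientation: [-0.156, 0.988, 0.004, -0.0]
wrist_force: [0.1, 0.6, -2.8]
width: 11.4
```

```bash
python3 look.py w17
```

```text
[550.42423005 192.80330434  42.38498327] 20.7 [ 0.11920041  0.62495251 -2.76819907] [-0.14910872 -0.05199047  0.06018832] 11.40157800916977 0.02051481083396392
107.91994771771346
```

View pics/w17.png

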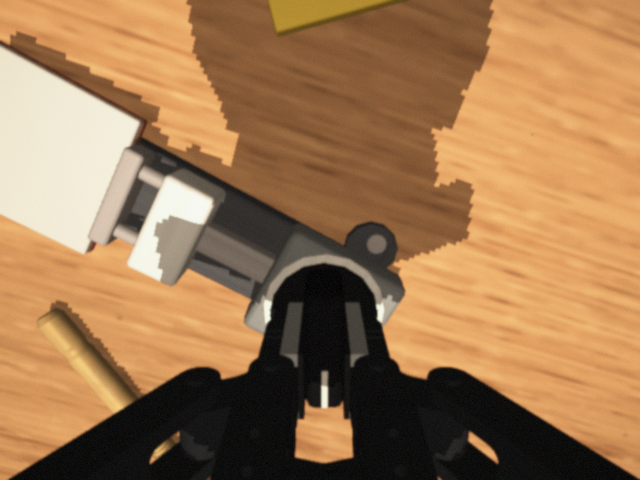

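Call:
servo_tool([
  [0,0,0],
  [0,0,0],
  [0,0,0],
  [0,0,0],
  [0,0,0],
  [0,0,0],
  [0,0,0],
  [0,0,0],
], yaw=[-0.1,-0.2,-0.3,-0.4,-0.5,-0.527,-0.527,-0.527])

```text
clock: 21.55
tcp_pos: [550.5, 192.8, 42.4]
orientation: [0.106, 0.994, 0.004, 0.001]
wrist_force: [0.8, 0.1, -2.6]
width: 11.4
```

```bash
python3 look.py w18
```

```text
[550.45603552 192.80174772  42.43238524] 21.55 [ 0.77267129  0.12917575 -2.55109855] [-0.16098332  0.01153445  0.06719066] 11.42785382556392 0.5457854105184865
77.86414879554974
```

View pics/w18.png

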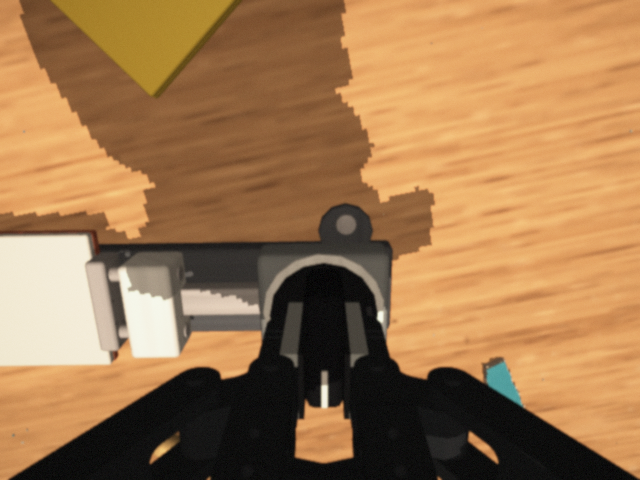

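Three squeeze clicks done. Releasing, rising, and taking the same view as at the start for comparison.

Call:
servo_tool([
  [0,0,0],
  [0,0,0],
  [0,0,0],
  [0,0,0],
  [0,0,0.01],
  [0,0,0.035],
  [0,0,0.07],
  [0,0,0.11],
  [0,-0.02,0.14],
  [-0.005,-0.04,0.16],
], yaw=[0,0,0,0,0,0,0,0,0,0], fingers=0.045)

```text
clock: 22.6
tcp_pos: [546.4, 152.9, 206.0]
orientation: [0.105, 0.994, 0.004, 0.003]
wrist_force: [-0.2, -0.4, 0.8]
width: 45.2
```

Call:
servo_tool([
  [-0.003,-0.02,0],
  [-0.01,-0.04,0],
  [-0.012,-0.045,0],
  [-0.012,-0.045,0],
  [-0.012,-0.045,0],
], yaw=[0,0,0,0,0])

```text
clock: 23.1
tcp_pos: [534.5, 108.4, 206.2]
orientation: [0.105, 0.994, 0.004, 0.003]
wrist_force: [0.5, 0.6, 1.3]
width: 45.1
```

```bash
python3 look.py w19; python3 -c "
import cv2;im=cv2.imread('pics/w19.png');cv2.imwrite('pics/c19.png',cv2.resize(im[140:260,190:390],None,fx=4,fy=4,interpolation=cv2.INTER_CUBIC))
from h import r
im=r.camera('top');cv2.imwrite('pics/t19.png',im[:,:,::-1])"
```

```text
[534.54815853 108.36007365 206.17431706] 23.1 [0.50621114 0.61733159 1.29083506] [-0.02952039  0.01693061 -0.06131692] 45.082639824868764 0.4072087701708274
77.91598795729072
```

View pics/w19.png

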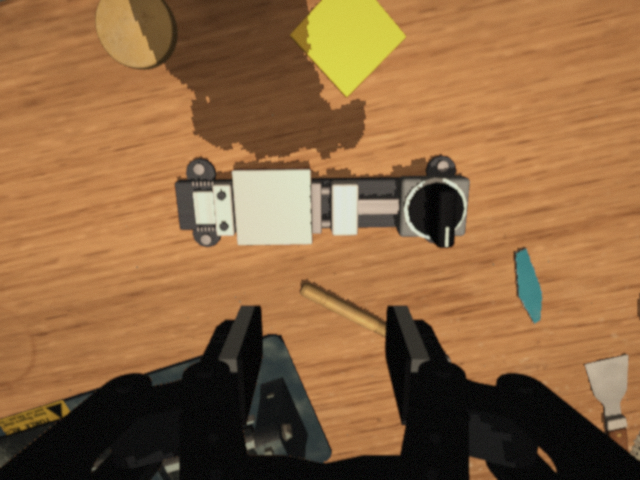

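View pics/c19.png

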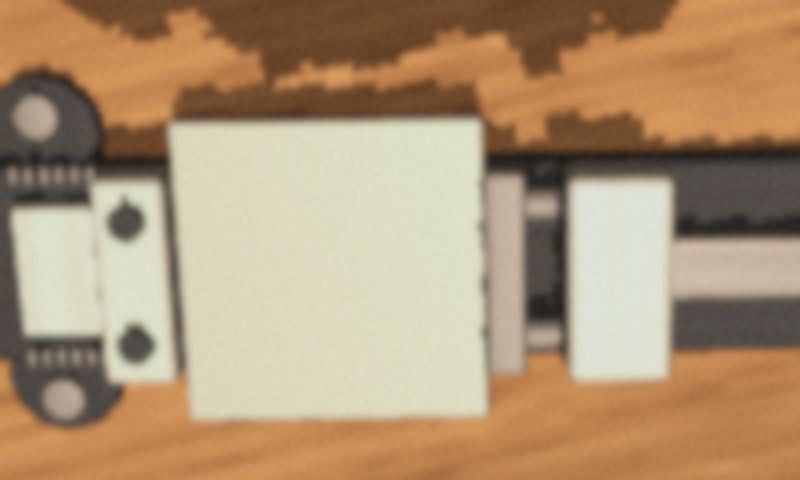

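View pics/t19.png

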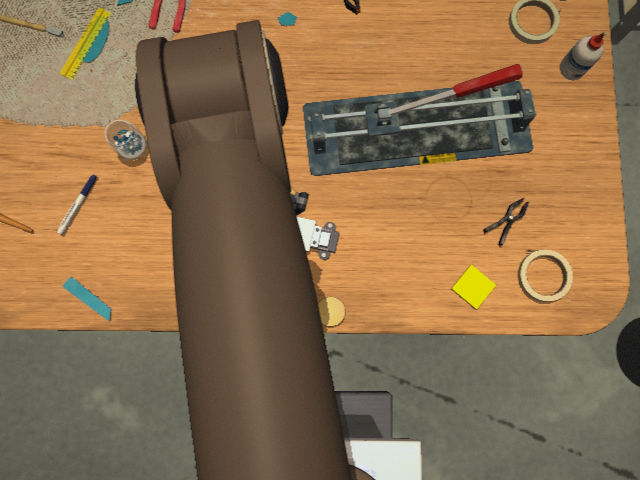

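```bash
python3 - <<'E'
from h import *
import pickle
c=pickle.load(open('w19.pkl','rb'))
ex=np.array([np.cos(np.radians(-102.2)),np.sin(np.radians(-102.2)),0]);ey=np.array([-ex[1],ex[0],0])
A=lambda x,y,z:p2w('wrist',190+(x+.5)/4-.5,140+(y+.5)/4-.5,z,c)
f=(A(165,182,28.5)+A(177,381,28.5))/2
t1=(A(170,122,20)+A(192,418,20))/2;t2=(A(483,118,20)+A(488,415,20))/2
nb=(A(525,175,26.5)+A(523,375,26.5))/2
j=(A(568,180,32)+A(571,380,32))/2; jb=(A(671,180,32)+A(668,380,32))/2
for n,a,b in [('fence-tile',f,t1),('tile',t1,t2),('f-t2',f,t2),('t2-nb (nose thick ~7-8)',t2,nb),('noseback-jaw',nb,j),('jaw thick',j,jb)]: print(n,((a-b)@ex).round(2))
print('jaw from fence',(j-f)@ex,'(w1: -102.2)')
m1=p2w('wrist',446,227,64,c);m2=p2w('wrist',447,244,64,c);print(np.degrees(np.arctan2(*(m2-m1)[1::-1])))
E
```

```text
fence-tile 0.33
tile 58.97
f-t2 59.3
t2-nb (nose thick ~7-8) 7.44
noseback-jaw 8.52
jaw thick 18.74
jaw from fence -75.25374404082605 (w1: -102.2)
-3.9373014921121703
```

The checks agree. Jaw travel is 26.9 mm (9 clicks) and nose compression is about 8.6 mm, against the 8.3 mm wanted. The tile is flat against the fence. Handing in.

```bash
python3 - <<'E'
from h import *
print(r.hand_in(), r.get_obs()['clock'])
E
```

```text
the job is handed in; nothing more can be done
the job is handed in; nothing more can be done
```

The tile is clamped flat in the bed against the fence with exactly three clicks of squeeze, and the job is handed in. I turned the knob clockwise 9 clicks in all: 6 to bring the tile up to the fence with the spring still free, a regrip, then 3 of squeeze. The arm then let go and rose clear.

| Last check (wrist camera, gripper clear, at about 23 s) | Measured | Expected |
|---|---|---|
| Jaw travel | 26.9 mm | 27 mm |
| Nose pushed in | about 8.6 mm | 8.3 mm |
| Tile to fence | 0.3 mm | 0, within measuring error |

- **Clicks:** I counted them by the measured wrist turn, about 30° each, and by the camera views. The torque readings showed no clear clicks.
- **Knob angle, disagreed:** the knob's white mark read about 8° off the ideal 9-click angle. The mark was only 17 pixels long, so that reading is rough. The knob also rests a little short under load, and the jaw travel agrees with 9 clicks.
- **Other things:** the arm hid part of the table in the last overhead picture, but what could be seen was where it started. I had no contact with any of it.

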